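Give the turtle's table its turn

TASK

In a workshop game, the pointer on the red stand shows whose turn it is. With your fingertip, gently push the pointer's white arm round, in either direction, until its blue arrowhead aims at the green turtle, then press the orange buzzer fully down to start that turn and let it go. Do not pinch the pointer's arm, and leave the turtle and the yellow model tables where they stand.

Things in the scene. Friction and masses are not known exactly. Their poses are not given: they have to be found in the camera images.
- pointer (a joint): angle of the pointer about the vertical axis through pivot, rad; grows anticlockwise seen from above; no stops, light friction (0.06 N m, about 1 N at mid-arm), no spring: it stays where it is left. Its zero has no fixed direction in the world: the line from pivot to pointer_tip shows where it points
- pivot (a point): point on the pointer's vertical turning axis, 42 mm above the work surface, at the mid-height of the arm. The stand is fixed to the table: white disc 110 mm across, 6 mm thick, on it a red drum 76 mm across, up to 26 mm height. Above turns the pointer: a white hub 28 mm across, 30 to 58 mm high, a small steel ball on top (to 66 mm), and one arm
- pointer_tip (a point): foremost point of the blue arrowhead, 103 mm from the pivot axis, 42 mm above the work surface; its x axis points outward along the arm (where the pointer points), z up, y to the arm's left. The arrowhead is a diamond 25 mm across and 24 mm tall, centred 90 mm from the axis
- pointer_mid (a point): point in the core of the pointer's white arm, 60 mm from the turning axis, 42 mm above the work surface, axes as at pointer_tip. The arm is a straight bar 14 mm wide, 24 mm tall (from 30 to 54 mm above the work surface); its side faces are free from 15 to 77 mm from the axis; farther out than 38 mm only the thin white disc or bare table lies below
- turtle: small green turtle figure, about 50 mm long, 38 mm wide, 21 mm tall, 30 g, standing loose on the middle of one of the three yellow tables around the pointer; origin at the middle of its underside (40 mm above the work surface)
- table_a: loose yellow model table, top 60 x 60 mm, 6 mm thick, its upper face 40 mm above its origin, on four thin wooden legs, 60 g. Origin: on the work surface below its middle. One of three standing about 165 mm from the pivot; the turtle stands on this one
- table_b: loose yellow model table, top 60 x 60 mm, 6 mm thick, its upper face 40 mm above its origin, on four thin wooden legs, 60 g. Origin: on the work surface below its middle. One of three standing about 165 mm from the pivot; empty
- table_c: loose yellow model table, top 60 x 60 mm, 6 mm thick, its upper face 40 mm above its origin, on four thin wooden legs, 60 g. Origin: on the work surface below its middle. One of three standing about 165 mm from the pivot; empty
- buzzer (a joint): travel of the orange buzzer cap: 0 up, 0.007 m fully down; a spring pushes it back, about 5 N when fully down
- buzzer_top (a point): centre of the top of the orange round cap (48 mm diameter) of the buzzer, 23 mm above the work surface when up; it is pressed straight down. Its black round housing, 64 mm across and 12 mm high, is fixed to the table
Things that resemble listed ones, but are neither listed nor needed, are in the scene too. Leave any pink look-alike of the table_c alone.

How it is judged:
By the outcome, as a careful person would: the job done as asked, in the order asked, and still so for the second after the job is handed in, with the robot touching nothing.
It also fails if it takes over 64 s, if anything falls off the work surface, if the arm or the gripper's body presses on something with over 40 N, if the wrist force passes 120 N, or if a joint passes its speed limit or range.

ROBOT

A 6-joint arm with a two-finger parallel gripper is mounted at the origin on the work surface. World frame = base frame: x ahead of the robot, y to its left, z up, the work surface at z = 0. Lengths are in mm, angles in rad, forces in N, time in s.
With the tool pointing down it reaches from about 300 to 775 mm from the base axis. Payload 14.6 kg.
Tool frame: the origin (TCP) lies on the centre line of the jaws, within the pads' length; the fingertips stand 19 mm ahead of it and the grasp point (between the pads) is the TCP (bot.tip_reach is the distance from the TCP to the fingertips, in mm); y points along the fingers, x is the direction in which the jaws open and shut, and the axes are right-handed (so a half turn about y gives the same grasp; the last joint's range is limited). The gripper opens to 85 mm and grips with 20 to 120 N. Pads are 22 mm wide; open, the fingers measure 114 mm over their backs; the gripper's body (76 mm by 85 mm) begins 54 mm behind the grasp point. The pads swing forward as they close: fully open they stand 13 mm farther back than shut.
Start: joints at [-1.323, 0.3, 1.521, -0, 1.321, -0.067], TCP at [170.287, -522.964, 250.281] pointing down, gripper open.
Joint ranges: [-3.03, 3.03], [-0.79, 2.21], [0.23, 2.52], [-1.04, 4.18], [0, 3.07], [-2.55, 2.55]. Speed limits (rad/s): [2.22, 2.22, 2.57, 3.14, 3.14, 3.14].

INTERFACE

Orientations are given as a unit quaternion [w, x, y, z].
In Python, from rig import bot gives the robot as it stands. Calls block until the motion is done:
- bot.move_to(position, orientation): joint-space move of the TCP to a pose.
- bot.servo_line(position, attitude=None, speed=150, until_force=None): straight line of the TCP; attitude=None keeps the orientation; speed is the mean speed in mm/s. With until_force (N) it stops when the force on the tool has changed by that much, and returns True; else False.
- bot.move_joints(angles): joint-space move.
- bot.move_gripper(opening, grip_force=None): finger opening in mm; grip_force is the grip in N (None keeps the last); returns when the fingers have stopped.
- bot.dwell(seconds).
- bot.ik(position, orientation): joint angles nearest the present ones, or None.
- bot.read_state(): the state.
- bot.read_camera(name): name is "side" or "top" or "wrist"; returns a dict with "image" (480x640x3 uint8, blue, green, red), "depth" (480x640 float32, mm along the optical axis (not along the pixel's ray), 0 where there is no reading), "fovy" (degrees; the focal length in pixels is half the picture's height over the tangent of half this angle, whatever the lens; pixels are square), "cx", "cy" (the principal point, pixels), "eye" and "attitude" of the camera in the world; the wrist camera has in their place "mount" (4x4, takes a point from camera to tool coordinates, whose origin is the TCP and whose axes are the tool frame's). Camera axes: x right, y down, z forward; pixel columns grow to the right and rows downward; lengths in mm; the calibration is good to about 2 mm. A picture is of the moment at which its call begins: read the wrist's pose just before it.
A pose or a line that the arm cannot do raises bot.MotionError and nothing moves.
- bot.finish_job(): hands the job in, once; it reports no verdict.
The state is a dict: "clock": time; "joint_positions": joint angles; "qvel": joint speeds; "effort": joint torques, N m; "ee_pos": TCP position; "tool_rot": TCP orientation; "ft_force": force on the tool from outside, world axes, zero at the start; "moment": the same for the moment, N m; "grip_width": finger opening in mm.
Only numpy, scipy, OpenCV 4.12 (cv2) and the standard library are available. Lean on these libraries where they do the work, as an engineer would, in place of code of your own. Each camera call takes 0.05 s, during which the arm holds its last target. There are 200 camera calls.

## Working session

There is one attempt and no reset: what is moved stays moved. The work goes in short steps, each a Python script; the robot and the scene stay as the last script left them, time stands still between calls to the robot, and variables do not carry over. Pictures are saved under pics/ and viewed, about 8 in all and at most 12, crops included, and the job is handed in when it is done.

```bash
mkdir -p pics; ls; python3 - <<'E'
from rig import bot
import cv2,pickle
s=bot.read_state();print(s)
d={}
for n in("top","side"):
    c=bot.read_camera(n);d[n]=c
    cv2.imwrite(f"pics/{n}1.png",c["image"])
    print(n,{k:v for k,v in c.items() if k not in("image","depth")})
pickle.dump(d,open("cams.pkl","wb"))
E
```

```text
pics
{'clock': 0.0, 'joint_positions': array([-1.32258891e+00,  3.00503280e-01,  1.52161344e+00, -3.03611594e-05,
        1.32072834e+00, -6.66153790e-02]), 'qvel': array([ 4.68652424e-04,  6.21051777e-04, -5.59167592e-05,  9.99802277e-05,
        3.35239788e-04,  1.88894396e-03]), 'effort': array([ 3.22250256e-03, -5.43495369e+01, -3.61800241e+01,  8.22946208e-05,
        4.02997888e-03, -4.03328315e-06]), 'ee_pos': array([ 170.23275182, -522.75094261,  249.68996658]), 'tool_rot': array([ 0.57247615, -0.57192528,  0.41578175, -0.41508803]), 'ft_force': array([0.77887804, 0.28292179, 0.09351862]), 'moment': array([-0.01205896, -0.01512552,  0.00072511]), 'grip_width': 85.6096925028832}
top {'fovy': 57.647625297761216, 'cx': 321.64496682446213, 'cy': 238.87477606392355, 'eye': array([476.45902833, -74.92249906, 998.73082519]), 'attitude': array([ 0.03960698, -0.70289954,  0.70873297, -0.04539931])}
side {'fovy': 51.97043008183972, 'cx': 319.93722677106945, 'cy': 237.3794628540278, 'eye': array([ 440.1046042 , -559.10322255,  686.54551007]), 'attitude': array([-0.33721198,  0.92777339, -0.15050384,  0.0536024 ])}
```

View pics/top1.png

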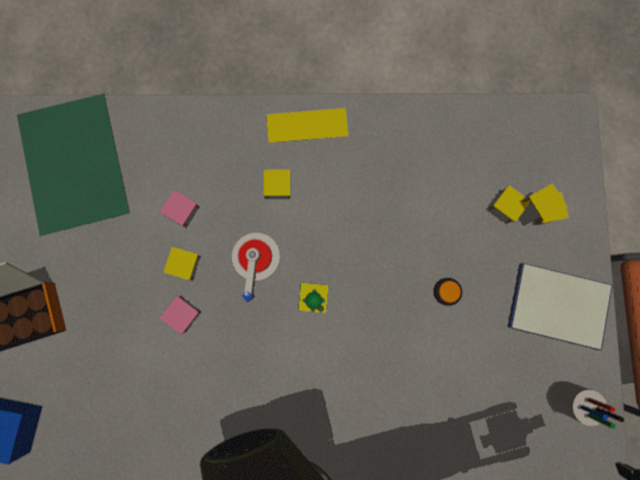

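View pics/side1.png

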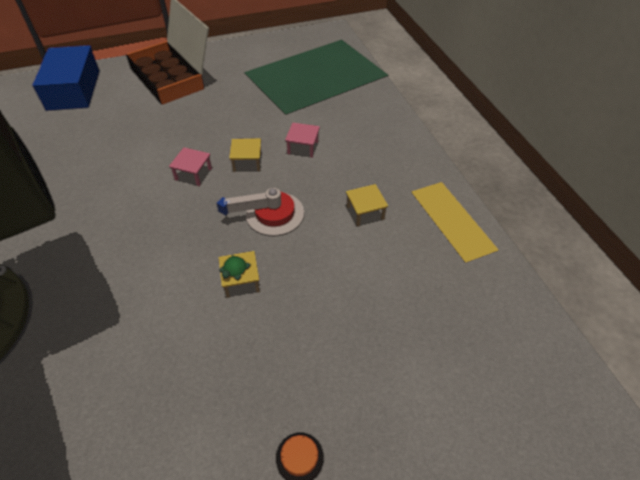

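Candidates (top view): 
- Pointer: arm from hub (252,255) to blue tip (248,297). 
- Turtle: green at (315,298). The green mat (75,165) is not it. 
- Tables around the pointer: (277,183), (181,263), (313,298). Look-alikes are pink at (179,208) and (180,314), yellow at (510,203) and (548,203), and a yellow mat at (307,125). 
- Buzzer: orange at (448,291). The orange box at (40,310) is not it.

```bash
cat > h.py <<'E'
import numpy as np,cv2
from scipy.spatial.transform import Rotation as R
def ray(c,uv,z):
    f=240/np.tan(np.radians(c["fovy"]/2));q=c["attitude"]
    d=R.from_quat(np.r_[q[1:],q[0]]).apply([(uv[0]-c["cx"])/f,(uv[1]-c["cy"])/f,1.])
    return (c["eye"]+d*(z-c["eye"][2])/d[2])[:2]
COL={"red":((0,150,90),(8,255,255)),"blue":((105,130,50),(125,255,255)),"green":((50,100,30),(85,255,255)),"orange":((8,170,120),(17,255,255))}
def find(c,col,roi):
    x0,y0,x1,y1=roi
    m=cv2.inRange(cv2.cvtColor(c["image"],cv2.COLOR_BGR2HSV),*map(np.array,COL[col]))[y0:y1,x0:x1]
    n,l,s,ce=cv2.connectedComponentsWithStats(m)
    if n<2: return None
    i=1+np.argmax(s[1:,4]);p=np.argwhere(l==i)[:,::-1].astype(np.float32)
    (e,_)=cv2.minEnclosingCircle(p)
    return ce[i]+[x0,y0],np.array(e)+[x0,y0],s[i,4]
E
python3 - <<'E'
import pickle;from h import *
d=pickle.load(open("cams.pkl","rb"))
rois={"top":dict(red=(225,225,285,285),blue=(225,225,285,320),green=(290,275,340,325),orange=(425,270,475,315)),
"side":dict(red=(240,180,310,235),blue=(205,185,245,225),green=(210,240,265,290),orange=(270,425,330,480))}
Z=dict(red=26,blue=42,green=50,orange=23)
for n in d:
  for k in Z:
    ce,e,a=find(d[n],k,rois[n][k]);print(n,k,a,ce.round(1),e.round(1),ray(d[n],ce,Z[k]).round(1),ray(d[n],e,Z[k]).round(1))
print("hub",ray(d["top"],(252.5,255),62),ray(d["side"],(273,192),62))
print("tables",[ray(d["top"],p,40).round() for p in((277,183),(181,263),(313,298))])
a=cv2.resize(d["top"]["image"][225:325,225:345],None,fx=5,fy=5,interpolation=cv2.INTER_CUBIC)
cv2.imwrite("pics/crop.png",a)
from rig import bot;print(bot.tip_reach)
E
```

```text
top red 586 [255.5 254.4] [254.4 255.7] [560.2  64.7] [557.4  67. ]
top blue 47 [247.9 296.9] [248.  295.5] [466.4  77.9] [469.4  77.8]
top green 229 [313.9 300.6] [314.5 301.6] [457.3 -65.3] [455.2 -66.6]
top orange 342 [449.5 291.2] [449.4 291.4] [ 474.7 -367. ] [ 474.4 -366.9]
side red 553 [277.3 210. ] [274. 208.] [559.7  53. ] [555.2  59.8]
side blue 69 [221.5 205.1] [223.5 205. ] [464.3  81.9] [467.8  81. ]
side green 307 [234.7 265.9] [234.5 267. ] [458.  -66.3] [457.2 -68.5]
side orange 1089 [298.9 454.5] [299.1 454.6] [ 473.8 -368. ] [ 473.9 -368.2]
hub [555.873525    65.94938352] [557.43638034  64.72611771]
tables [array([720.,  16.]), array([541., 226.]), array([463., -63.])]
19.0
```

View pics/crop.png

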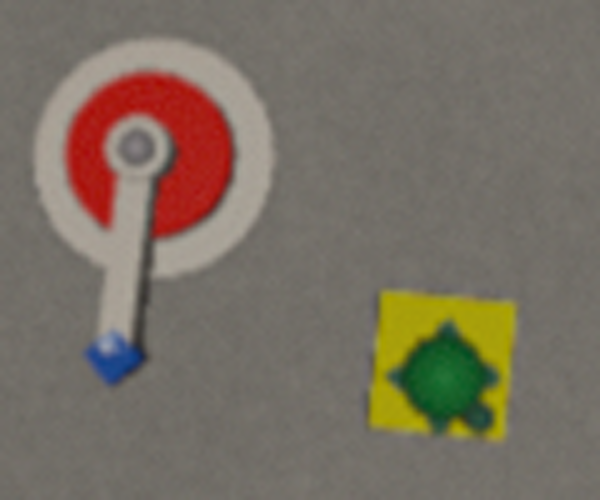

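The close crop confirms the choice: pointer hub at full-image (252.4,254.6), diamond tip at (248,297), and the turtle on a yellow table at (314,300). The pointer needs about +61° anticlockwise, so I'll push from its +y side, with the jaws shut.

```bash
cat >> h.py <<'E'
from rig import bot
P=np.array([557.,66.]);T=np.array([459.,-65.])
def pose(a,off,z,flip,r=57):
    u=np.array([np.cos(a),np.sin(a)]);l=np.array([-u[1],u[0]])
    x=np.r_[l,0]*flip;y=np.array([0,0,-1.])
    q=R.from_matrix(np.c_[x,y,np.cross(x,y)]).as_quat()
    return np.r_[P+r*u-off*l,z],np.r_[q[3],q[:3]]
OFF=7+14.5
def angs(n="top"):
    c=bot.read_camera(n)
    b=find(c,"blue",(215,215,320,330) if n=="top" else (190,180,300,270))
    if b is None or b[2]<15: return n,None
    g=find(c,"green",(290,275,340,325) if n=="top" else (210,240,265,290))
    v=ray(c,b[1],42)-P
    return n,b[2],np.degrees(np.arctan2(v[1],v[0]))%360,np.hypot(*v),ray(c,g[0],50) if g else None
E
python3 - <<'E'
from h import *
a0=np.radians(172.3);a1=np.arctan2(*(T-P)[::-1])%(2*np.pi);print(np.degrees(a1))
for fl in(1,-1):
    J=[bot.ik(*pose(a,OFF+25,z,fl)) for a,z in((a0,200),(a0,53),(a1,53),(a1,200))]
    print(fl,[None if j is None else j.round(2) for j in J])
bot.move_gripper(0);print(bot.read_state()["ee_pos"],bot.read_state()["grip_width"])
E
```

```text
233.20014605949882
1 [array([ 0.16,  0.28,  1.66, -0.  ,  1.19,  1.87]), array([ 0.16,  0.49,  1.77, -0.  ,  0.88,  1.87]), array([ 0.02,  0.43,  1.86, -0.  ,  0.85,  0.67]), array([ 0.02,  0.21,  1.75, -0.  ,  1.18,  0.67])]
-1 [array([ 0.16,  0.28,  1.66, -0.  ,  1.19, -1.27]), array([ 0.16,  0.49,  1.77, -0.  ,  0.88, -1.27]), array([ 0.02,  0.43,  1.86, -0.  ,  0.85, -2.48]), array([ 0.02,  0.21,  1.75, -0.  ,  1.18, -2.48])]
[ 170.28738231 -522.96277926  250.29909578] -0.034002285995348755
```

Flip = 1 stays within joint range. Approaching, then pushing to about 6° short of the target.

```bash
python3 - <<'E'
from h import *
a0=np.radians(172.3);a1=np.arctan2(*(T-P)[::-1])%(2*np.pi)
bot.move_to(*pose(a0,OFF+18,200,1))
print(bot.servo_line(pose(a0,OFF+18,54,1)[0],speed=100,until_force=6),bot.read_state()["ee_pos"].round(1))
for a in np.linspace(a0,a1-np.radians(6),9):
    p,q=pose(a,OFF,54,1); bot.servo_line(p,q,speed=40)
s=bot.read_state();print(s["clock"],s["ft_force"])
print(angs("top"),angs("side"))
cv2.imwrite("pics/t2.png",cv2.resize(bot.read_camera("side")["image"][130:310,140:340],None,fx=3,fy=3))
E
```

```text
False [506.1 112.8  54.5]
8.2917 [0.50384369 0.14952176 0.58151153]
('top', None) ('side', np.int32(115), np.float64(226.86657709722442), np.float64(88.67906522295257), array([457.91443984, -66.37614457]))
```

View pics/t2.png

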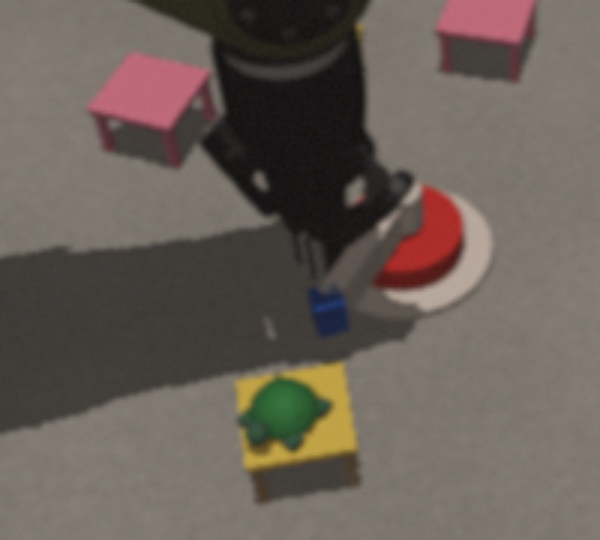

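The fingertip is beside the arm, and the blue tip (crop 328,312) is a few degrees short of the turtle (285,410), matching the predicted angle. Next: the last few degrees, then back off, lift and measure.

```bash
python3 - <<'E'
from h import *
a1=np.arctan2(*(T-P)[::-1])%(2*np.pi)
for d in (3,0):
    p,q=pose(a1-np.radians(d),OFF,54,1); bot.servo_line(p,q,speed=25)
bot.servo_line(pose(a1,OFF+20,54,1)[0],speed=60)
bot.servo_line(pose(a1,OFF+20,200,1)[0],speed=150)
bot.move_to(np.array([474.,-367.5,120.]),q)
print(bot.read_state()["clock"])
for n in("top","side"):
    c=bot.read_camera(n);print(angs(n))
    if n=="top": im=c["image"][225:325,225:345]; print("turtle circ",ray(c,find(c,"green",(290,275,340,325))[1],50)); m=find(c,"red",(225,225,285,285)); 
    cv2.imwrite(f"pics/{n}3.png",cv2.resize(c["image"][225:325,225:345] if n=="top" else c["image"][170:310,180:340],None,fx=5,fy=5 ,interpolation=cv2.INTER_CUBIC)[:600])
E
```

```text
12.15
('top', np.int32(37), np.float64(232.91646624881764), np.float64(87.20478148853785), array([457.53269271, -65.31065883]))
turtle circ [455.23224385 -66.56237312]
('side', None)
```

View pics/top3.png

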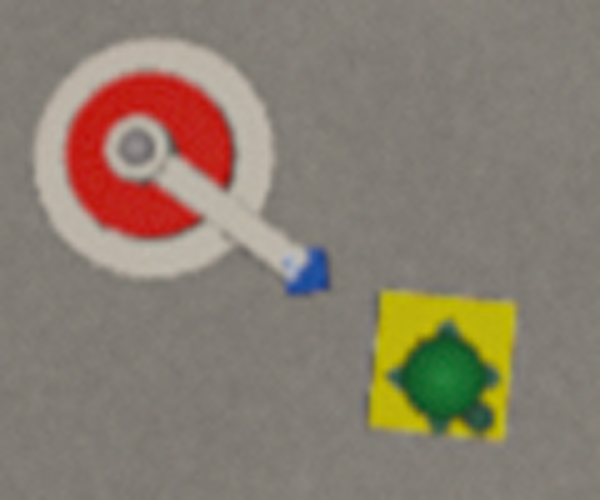

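The tip (crop 328,288) lies on the hub (137,148) to turtle (445,375) line: 36.2° against 36.4°. The tables and turtle are unmoved. Next I press the buzzer.

```bash
python3 - <<'E'
from h import *
p=np.array([474.,-367.5,0])
bot.servo_line(p+[0,0,50],speed=100)
print(bot.read_state()["ft_force"])
print(bot.servo_line(p+[0,0,31],speed=15,until_force=14),bot.read_state()["ee_pos"].round(2),bot.read_state()["ft_force"].round(1))
bot.dwell(.3);print(bot.read_state()["ee_pos"].round(2),bot.read_state()["ft_force"].round(1))
bot.servo_line(p+[0,0,150],speed=80)
bot.servo_line(np.array([400.,-420,250]),speed=150);bot.dwell(.5)
print(bot.read_state()["clock"],angs("top"),angs("side"))
c=bot.read_camera("side");cv2.imwrite("pics/s4.png",c["image"])
E
```

```text
[0.37576353 0.0215956  0.381322  ]
True [ 474.08 -367.56   35.01] [-1.9  2.   9.7]
[ 474.07 -367.56   35.02] [-2.8  1.9  9.9]
17.6083 ('top', np.int32(38), np.float64(232.91646624881764), np.float64(87.20478148853785), array([457.17749417, -65.25580866])) ('side', np.int32(53), np.float64(232.20056529261024), np.float64(87.79705825299189), None)
```

View pics/s4.png

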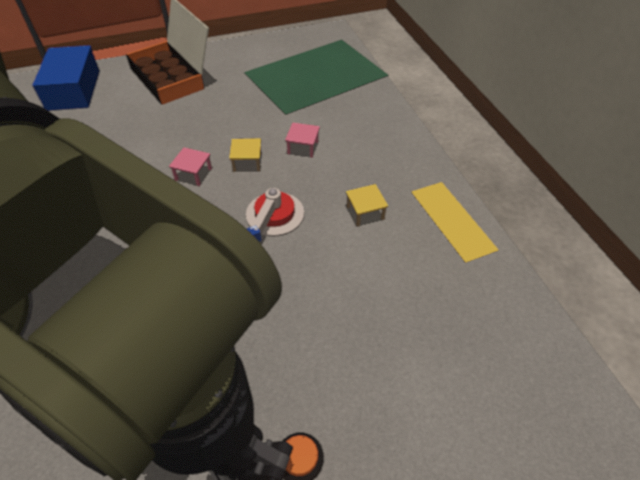

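The wrist force held at 10 N, above the 5 N spring, after about 7 mm of travel, so the cap bottomed. It has been let go, and the pointer and the other tables are unchanged in view. Handing in.

```bash
python3 -c "
from rig import bot
bot.finish_job()"
```

```text
the job is handed in; nothing more can be done
```

The job is done and handed in at about 18 s on the robot clock. I pushed the pointer about 61° anticlockwise with the closed fingertip, without pinching it. Then I pressed the orange buzzer to its stop, released it, and moved the arm clear.

- **Pointer aim:** The top camera measured 232.9° and the side camera 232.2°, against about 233.2° towards the turtle, so the cameras differ by about 0.7°. The readings were taken after the buzzer press.
- **Buzzer:** The cap bottomed after about 7 mm of travel. The wrist force held at about 10 N, above the roughly 5 N spring.
- **Turtle and tables:** The turtle's measured position changed by less than 1 mm. The tables showed no movement in the pictures.
- **Not seen:** The robot arm hid the turtle from the side camera in the last picture, so its final position rests on the top camera alone. The fingers partly covered the buzzer in that picture, so I did not measure the cap's return.

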